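Close and latch the sample transport case

ROBOT

A 7-joint arm with a two-finger parallel gripper is mounted at the origin on the work surface. World frame = base frame: x ahead of the robot, y to its left, z up, the work surface at z = 0. Lengths are in m, angles in degrees, forces in N, time in s.
With the tool pointing down it reaches from about 0.4 to 0.875 m from the base axis. Payload 19.3 kg.
Tool frame: the origin (TCP) lies at the very end of the fingers, on their centre line; the grasp point (between the pads) lies 19 mm behind it (bot.grip_point_offset is the distance from the TCP to the grasp point, in m); z points along the fingers, y is the direction in which the jaws open and shut (so a half turn about z gives the same grasp; the last joint's range is limited). The gripper opens to 85 mm and grips with 20 to 120 N. Pads are 22 mm wide; open, the fingers measure 114 mm over their backs; the gripper's body (76 mm by 85 mm) begins 54 mm behind the grasp point. The pads swing forward as they close: fully open they stand 13 mm farther back than shut.
Start: joints at [-70.485, 29.874, -2.08, 91.645, 1.215, 58.505, -6.463], TCP at [0.25, 0.573, 0.231] pointing down, gripper open.
Joint ranges: [-166.77, 166.77], [-17.47, 122.26], [-85.68, 81.53], [9.62, 139.38], [-72.42, 252.41], [9.2, 110.78], [-144.41, 144.41]. Speed limits (degrees/s): [108.29, 108.29, 136.94, 136.94, 172.46, 172.46, 172.46].

INTERFACE

Orientations are given as a 3x3 rotation matrix whose columns are the frame's x, y, z axes.
In Python, from rig import bot gives the robot as it stands. The module is installed in compiled form; this text tells all that it offers.
- The arm moves only by the tool move_arm, never from a script. Its argument "series" is a list of rows, each a list of 3 entries, a list of its own where there are three numbers: the opening, from 0 (shut) to 1 (fully open), then the shift along the tool's x, y, z in cm, then the turn about the tool's z in rad. In form: [[gripper, [tx, ty, tz], spin], ...]. A call has 1 to 10 rows; each row shifts and turns the commanded pose from where the row before left it, along the tool's axes as they then stand; what a row does not reach is not made up. A row lasts 1/12 s, in which the tool goes at most 41.7 mm and 7.16 degrees, less where a joint would pass 70% of its speed; a pose out of reach is approached as far as the arm can. A call with a gripper value outside its range is refused whole. The fingers move at their own pace and stop on an object; "force" is the grip in N (left out, the last holds). Time passes only in rows, so rows that do not move let the fingers close. It gives the time, the measured TCP pose, the force and the opening at its end, in the units of the state.
- bot.read_state(): the state, without advancing time (a new reading comes with each control period).
- bot.read_camera(name): name is "scene" or "side" or "wrist"; returns the picture (420x560x3 uint8, red, green, blue); there is no depth.
- bot.camera_params(name): a dict with "mtx" (3x3 intrinsics, pixels), "rvec" (rotation vector, rad) and "tvec" (3), from world to camera coordinates, as OpenCV has them. Camera axes: x right, y down, z forward; pixel columns grow to the right and rows downward; lengths in m; the calibration is good to about 2 mm. A picture is of the moment at which its call begins: read the wrist's pose just before it. camera_params takes no time and is no camera call; for the wrist camera it gives the pose at the moment of the call.
- bot.finish_job(): hands the job in, once; it reports no verdict.
The state is a dict: "clock": time; "qpos": joint angles; "qvel": joint speeds; "joint_efforts": joint torques, N m; "tool_pos": TCP position; "tcp_rot": TCP orientation; "ft_force": force on the tool from outside, world axes, zero at the start; "wrist_torque": the same for the moment, N m; "gripper_width": finger opening in m.
Only numpy, scipy, OpenCV 4.12 (cv2) and the standard library are available. Lean on these libraries where they do the work, as an engineer would, in place of code of your own. Each camera call takes 0.05 s, during which the arm holds its last target.

TASK

Get the sample case ready to travel: swing its open lid shut, flip the wire loop of the draw latch over so that its cross-bar hooks behind the keeper on the lid's front edge, then push the latch lever over centre until it snaps down flat and clamps the lid. Leave the bottles and the beaker nearby standing.

Things in the scene. Friction and masses are not known exactly. Their poses are not given: they have to be found in the camera images.
- case: Grey plastic sample case fixed to the bench. Box 130 mm (x) by 160 (y), 80 high, open on top; origin at the centre of its underside, z up. Front wall at x = -65 mm, facing -x ('outward'); a shoulder 50 mm high, 100 wide reaches from it to x = -170 and carries the steel draw latch, centred on y = 0. The lid's hinge lies along y at the rear rim, x = +65, z = 80 mm.
- lid (a joint): Lid angle, rad: 0 shut; grows as its front edge swings up and back (to case +x). Starts at 1.6 to 1.76, leaning back a little past upright (stop 2.0), where stiff hinges hold it. Plate 130 x 160 x 15 mm, about 0.35 kg. Pushed from behind to below about 1.0 rad it falls shut by itself, slowed by a damper (1 to 2 s).
- lid_edge (a point): Middle of the lid's front edge, 130 mm from the hinge line, 8 mm above the lid's underside. Axes are the lid's: x from the front edge to the hinge, z out of its top face.
- keeper (a point): Seat for the loop's cross-bar in the keeper, a steel bracket 30 mm wide on the middle of the lid's front edge. It sticks out 24 mm: a floor, then an upturned lip 4 mm thick, 12 high; the trough between lid and lip is 20 mm long. This point: bar's centre when it bears on lip and floor, 17 mm in front of the lid, 13 above its underside; case (-82, 0, 93) mm with the lid shut. Lid's axes.
- lever_pivot (a point): Axis of the latch lever, fixed on the case at (-138, 0, 72.5) mm, parallel to case y; axes are the case's.
- latch_lever (a joint): Lever angle, rad: 0 closed (pointing outward, 12 degrees below level); grows as it swings up. Starts at 1.85 to 2.03, standing up or leaning slightly to the lid (stop 2.04); stays where it is left. Once the loop is hooked its spring resists, at most about 6 N at the lever's tip, until about 0.2 rad; from there it snaps to 0 and stays.
- lever_tip (a point): End of the lever, a steel plate 62 mm long from its pivot, 38 mm wide, 4 mm thick. The wire loop turns on pins carried by the lever 15 mm from its pivot, 20 degrees below the line of the lever when closed.
- latch_loop (a joint): Angle of the wire loop relative to the lever, rad: grows as it is flipped back, outward. Starts at 4.2 to 4.3 (stop 4.3): lying back outward, some 15 to 45 degrees above level. It turns freely and falls to either side by its weight; tipped over towards the shut lid with the lever still up, it drops into the keeper's trough (then about 1.55 to 1.75).
- loop_bar (a point): Middle of the loop's cross-bar: 6 mm round steel wire, 56 mm wide, 67 mm from the loop's pins; its two side wires run at y = +-28 mm, outside the lever and the keeper. The loop is sprung: it stretches up to 14 mm along its length (7 N per mm).
- reagent_bottle: Loose jar with a blue cap, 66 mm wide, 130 mm high, a bystander beside the case; origin at its underside.
- wash_bottle: Loose white bottle, 60 mm wide, 150 mm high, a bystander; origin at its underside.
- beaker: Loose glass beaker, 70 mm wide, 90 mm high, a bystander; origin at its underside.

How it is judged:
By the outcome, as a careful person would: the job done as asked, in the order asked, and still so for the second after the job is handed in, with the robot touching nothing.
It also fails if it takes over 51 s, if anything falls off the work surface, if the arm or the gripper's body presses on something with over 40 N, if the wrist force passes 120 N, or if a joint passes its speed limit or range.

## Working session

There is one attempt and no reset: what is moved stays moved. The work goes in short steps, Python scripts to look and compute and a tool call to move; the robot and the scene stay as the last step left them, time stands still between calls to the robot, and variables do not carry over. Pictures are saved under pics/ and viewed, and the job is handed in when it is done.

Besides the shell and the picture viewer there is one more tool, called after ">>>" by a JSON object that holds its "api" and its "payload". move_arm: Moves the arm, as the interface text tells. Its arguments: {"type":"object","properties":{"series":{"type":"array","items":{"type":"array"}},"force":{"type":"number"}},"required":["series"]}

```bash
mkdir -p pics; python3 - <<'E'
from rig import bot
import cv2,numpy as np
s=bot.read_state()
for k in s: print(k,np.round(s[k],4).tolist())
for n in ("scene","side","wrist"):
    p=bot.camera_params(n); print(n,{k:np.round(v,4).tolist() for k,v in p.items()})
    cv2.imwrite(f"pics/{n}0.png",bot.read_camera(n)[:,:,::-1])
E
```

```text
clock 0.0
qpos [-70.4868, 29.9085, -2.0812, 91.6717, 1.2145, 58.5028, -6.4623]
qvel [-0.0065, 0.1543, 0.07, -0.0473, -0.0767, 0.0094, -0.0115]
joint_efforts [-0.0014, -92.7125, 1.9788, -36.9938, 0.0177, 0.0081, -0.0001]
tool_pos [0.2495, 0.5727, 0.2307]
tcp_rot [[-0.9168, 0.3993, -0.0004], [0.3993, 0.9168, -0.001], [-0.0001, -0.0011, -1.0]]
ft_force [0.6718, -0.0047, -0.4058]
wrist_torque [-0.0261, -0.0164, 0.01]
gripper_width 0.0853
scene {'mtx': [[406.4727, 0.0, 277.9567], [0.0, 406.4727, 209.4035], [0.0, 0.0, 1.0]], 'rvec': [2.2012, 1.3344, -0.4533], 'tvec': [-0.2971, -0.3198, 1.1103]}
side {'mtx': [[436.3828, 0.0, 282.9496], [0.0, 436.3828, 207.2668], [0.0, 0.0, 1.0]], 'rvec': [0.4273, -2.7286, 1.2098], 'tvec': [0.5333, 0.1286, 0.8097]}
wrist {'mtx': [[332.1966, 0.0, 278.3322], [0.0, 332.1966, 210.538], [0.0, 0.0, 1.0]], 'rvec': [-2.4287, -1.5904, -0.2174], 'tvec': [-0.6231, -0.0338, 0.3796]}
```

View pics/scene0.png

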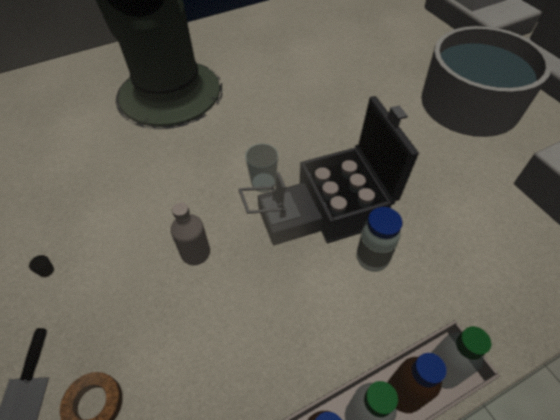

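View pics/side0.png

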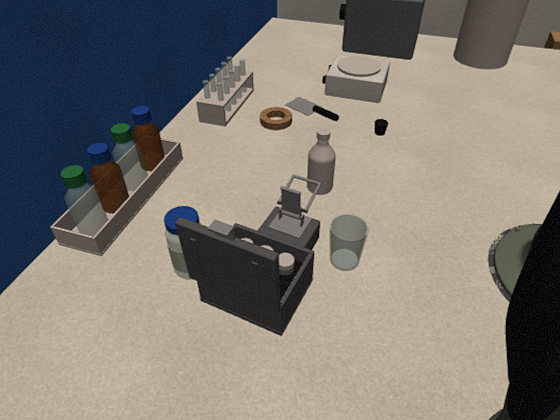

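View pics/wrist0.png

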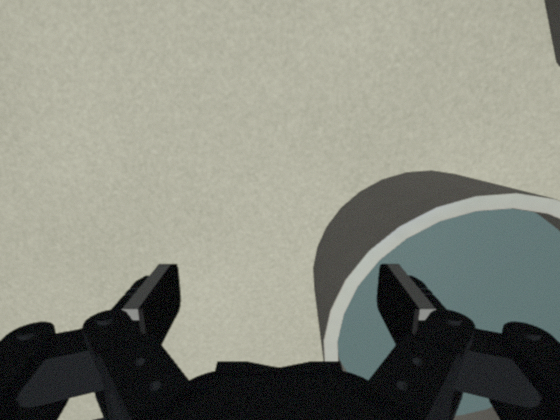

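```bash
cat > h.py <<'E'
import numpy as np,cv2
from rig import bot
def P(n,p=None):
    p=p or bot.camera_params(n); R=cv2.Rodrigues(np.array(p['rvec'],float))[0]; return np.array(p['mtx']),R,np.array(p['tvec']).reshape(3)
def proj(n,X):
    K,R,t=P(n); c=np.atleast_2d(X)@R.T+t; u=c@K.T; return u[:,:2]/u[:,2:]
def ray(n,uv):
    K,R,t=P(n); d=R.T@np.linalg.solve(K,[uv[0],uv[1],1]); return -R.T@t,d/np.linalg.norm(d)
def onz(n,uv,z):
    o,d=ray(n,uv); return o+d*(z-o[2])/d[2]
def tri(a,ua,b,ub):
    o1,d1=ray(a,ua);o2,d2=ray(b,ub)
    s=np.linalg.lstsq(np.c_[d1,-d2],o2-o1,rcond=None)[0]
    p,q=o1+s[0]*d1,o2+s[1]*d2
    return (p+q)/2,np.linalg.norm(p-q)
def crop(n,x0,y0,x1,y1,f,name,gain=1.6):
    im=bot.read_camera(n)[:,:,::-1][y0:y1,x0:x1]
    im=np.clip(255*(im/255.)**(1/gain),0,255).astype(np.uint8)
    cv2.imwrite('pics/'+name,cv2.resize(im,None,fx=f,fy=f,interpolation=cv2.INTER_CUBIC))
E
python3 - <<'E'
from h import *
for n in('scene','side'):
    print(n,np.round(proj(n,[[0,0,0],[.3,0,0],[.6,0,0],[.6,.3,0],[.6,-.3,0],[.6,0,.2]])).tolist(), ray(n,(280,210))[0].round(2))
crop('scene',230,90,430,260,4,'sc1.png',2)
crop('side',160,160,360,330,4,'si1.png',2)
E
```

```text
scene [[169.0, 92.0], [210.0, 164.0], [267.0, 265.0], [392.0, 207.0], [114.0, 336.0], [262.0, 203.0]] [ 0.95 -0.14  0.7 ]
side [[570.0, 277.0], [406.0, 241.0], [265.0, 210.0], [206.0, 325.0], [303.0, 137.0], [262.0, 131.0]] [0.35 0.65 0.64]
```

View pics/sc1.png

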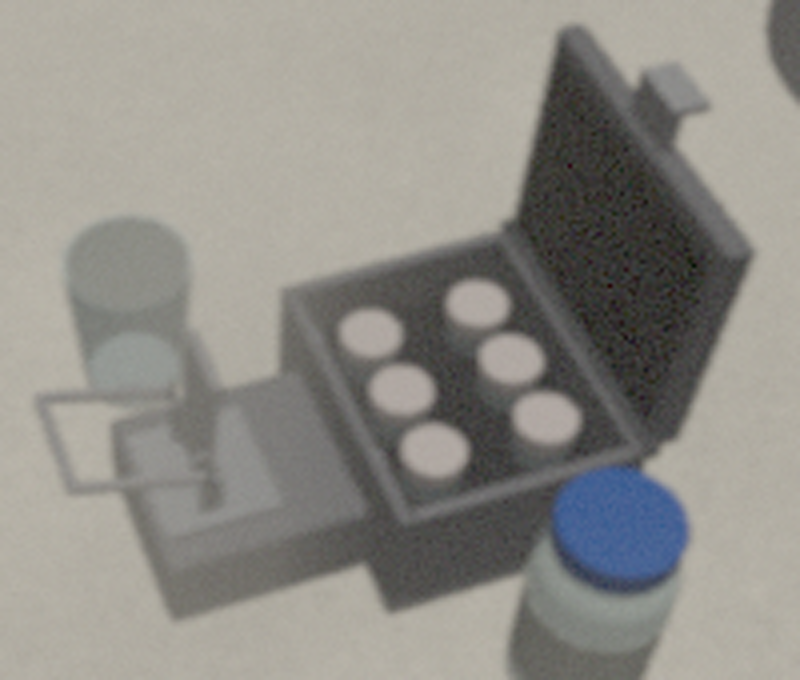

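View pics/si1.png

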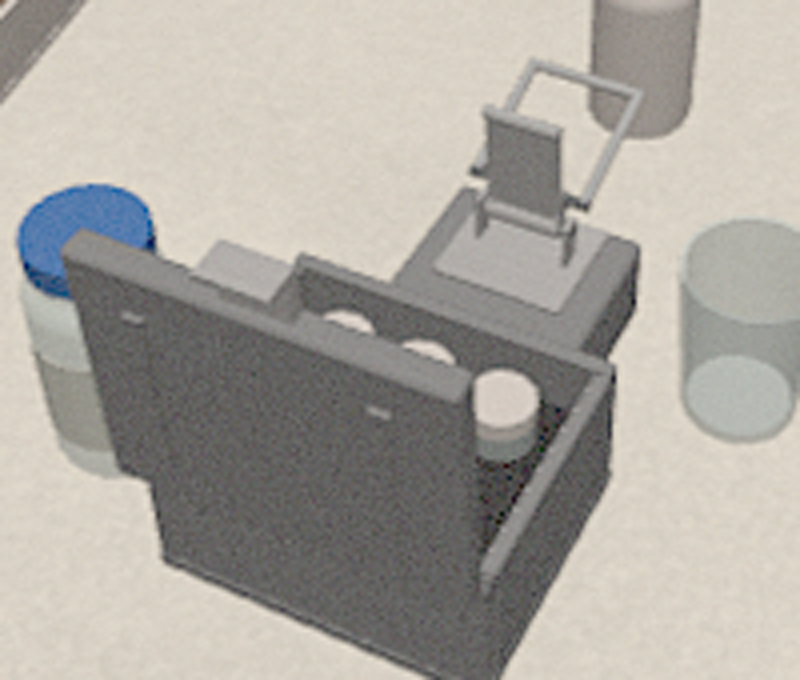

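```bash
cat >> h.py <<'E'
def sc(u,v): return (230+u/4,90+v/4)
def si(u,v): return (160+u/4,160+v/4)
E
python3 - <<'E'
from h import *
c=[onz('scene',sc(*p),.08)[:2] for p in [(284,290),(405,520),(500,234),(640,452)]]
print(np.round(c,4))
fl,fr,rl,rr=c
print('len',[np.linalg.norm(a-b).round(4) for a,b in((fl,fr),(rl,rr),(fl,rl),(fr,rr))])
print('shoulder',[onz('scene',sc(*p),.05)[:2].round(4) for p in [(113,425),(165,568),(370,512)]])
# side: rim front corners
print('side rim',[onz('side',si(*p),.08)[:2].round(4) for p in [(302,256),(612,370)]])
print('side shoulder',[onz('side',si(*p),.05)[:2].round(4) for p in [(468,190),(638,250)]])
print('loop',[ (tri('scene',sc(*a),'side',si(*b))) for a,b in [((40,400),(640,95)),((72,490),(533,64))]])
print('lever top',tri('scene',sc(193,335),'side',si(561,131)))
print('lid corners',[ (tri('scene',sc(*a),'side',si(*b))) for a,b in [((575,28),(470,385)),((748,250),(75,237))]])
print('beaker',onz('side',si(740,400),0), onz('scene',sc(128,250),.09))
print('jar',onz('scene',sc(620,515),.13), 'wash',onz('scene',(181,211),.15),onz('scene',(194,250),0))
E
```

```text
[[0.4587 0.1529]
 [0.6114 0.132 ]
 [0.4776 0.2737]
 [0.6301 0.2519]]
len [np.float64(0.1541), np.float64(0.1541), np.float64(0.1222), np.float64(0.1213)]
shoulder [array([0.4753, 0.0449]), array([0.5653, 0.0293]), array([0.583 , 0.1327])]
side rim [array([0.6082, 0.1344]), array([0.455 , 0.1586])]
side shoulder [array([0.5607, 0.0372]), array([0.4687, 0.0531])]
loop [(array([0.48407767, 0.00455592, 0.10446238]), np.float64(0.0021547462005095984)), (array([ 0.5399604 , -0.00371989,  0.10457287]), np.float64(0.00035148809078823094))]
lever top (array([0.50444591, 0.0758073 , 0.1336466 ]), np.float64(0.0028557879571288053))
lid corners [(array([0.47559023, 0.29349971, 0.20733115]), np.float64(0.00513227233711635)), (array([0.63066556, 0.27123449, 0.20951926]), np.float64(0.0040646051840719484))]
beaker [0.40642152 0.08783667 0.        ] [0.4038329  0.09022326 0.09      ]
jar [0.6793972  0.19234976 0.13      ] wash [ 0.51549623 -0.11324045  0.15      ] [ 0.50167994 -0.11377199  0.        ]
```

>>> {"api": "move_arm", "payload": {"series": [[0, [0, 0, -1.5], -0.09], [0, [0, 0, -1.5], -0.09], [0, [0, 0, 0], -0.08], [0, [-2.5, -1, 0], 0], [0, [-3, -1, 0], 0], [0, [-3, -1, 0], 0], [0, [-3, -1, 0], 0], [0, [-3, -1, 0], 0], [0, [-3, -1, 0], 0], [0, [-3, -1, 0], 0]]}}

```text
clock: 1.08
tool_pos: [0.443, 0.472, 0.2613]
tcp_rot: [[-0.989, 0.15, -0.0], [0.15, 0.989, -0.0], [0.0, -0.0, -1.0]]
ft_force: [1.1, 0.3, 0.1]
gripper_width: 0.0003
```

```bash
cat >> h.py <<'E'
C=np.array([.543,.207]); XC=np.array([.149,.989]); YC=np.array([-.989,.149])
def cc(p): d=np.asarray(p)[:2]-C; return np.r_[d@XC,d@YC,np.asarray(p)[2:]]
def st():
    s=bot.read_state(); R=np.array(s['tcp_rot'])
    print('t',round(float(s['clock']),2),'case xyz mm',(cc(s['tool_pos'])*1000).round(1),'ydir err deg',np.degrees(np.arctan2(R[1,1],R[0,1])-np.arctan2(XC[1],XC[0])).round(2),'F',np.round(s['ft_force'],1),'w',round(float(s['gripper_width']),4),'q',np.round(s['qpos']).tolist())
E
python3 -c "
from h import *
st()"
```

```text
t 1.08 case xyz mm [247.2 138.4 261.3] ydir err deg -0.07 F [1.1 0.3 0.1] w 0.0003 q [-50.0, 30.0, -3.0, 86.0, 2.0, 64.0, 28.0]
```

>>> {"api": "move_arm", "payload": {"series": [[0, [-2.5, -2, 0], 0], [0, [-2.5, -2.5, 0], 0], [0, [-2.5, -2.5, 0], 0], [0, [-2.3, -2.2, 0], 0], [0, [0, 0, 2.5], 0], [0, [0, 0, 2.5], 0], [0, [0, 0, 2.5], 0], [0, [0, -0.5, 1], 0], [0, [0, -1, 0], 0], [0, [0, -1, 0], 0]]}}

```text
clock: 1.92
tool_pos: [0.521, 0.3417, 0.1767]
tcp_rot: [[-0.989, 0.15, -0.0], [0.15, 0.989, -0.0], [0.0, -0.0, -1.0]]
ft_force: [0.5, -0.3, 0.8]
gripper_width: 0.0001
```

```bash
python3 -c "
from h import *
st()
crop('side',160,160,360,330,4,'si2.png',2)"
```

```text
t 1.92 case xyz mm [129.9  41.9 176.7] ydir err deg -0.06 F [ 0.5 -0.3  0.8] w 0.0001 q [-37.0, 33.0, -2.0, 95.0, 2.0, 52.0, 41.0]
```

View pics/si2.png

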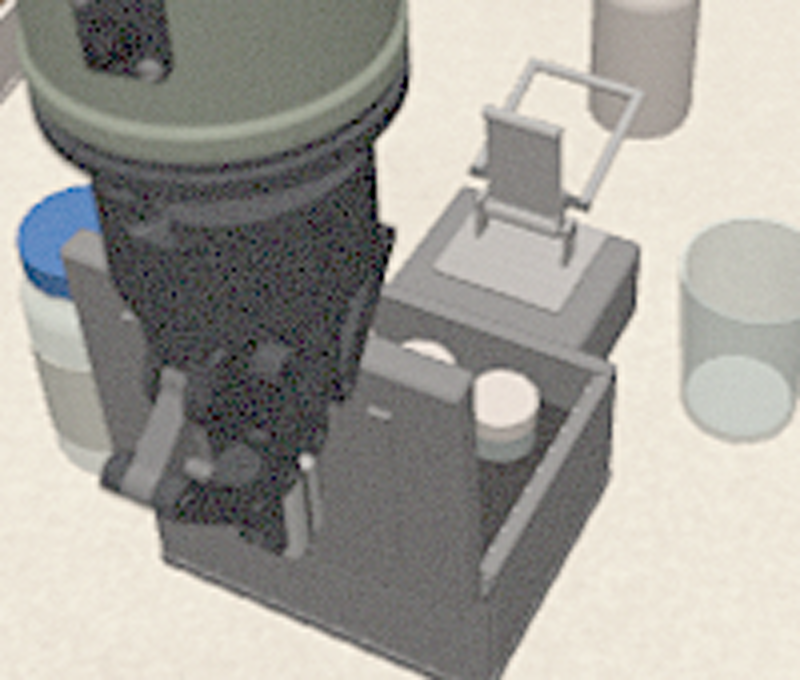

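>>> {"api": "move_arm", "payload": {"series": [[0, [0, -0.8, 0], 0], [0, [0, -0.8, 0], 0], [0, [0, -0.8, 0], 0], [0, [0, -0.8, 0], 0], [0, [0, -0.8, 0], 0], [0, [0, -0.8, 0], 0]]}}

```text
clock: 2.47
tool_pos: [0.5139, 0.2946, 0.1766]
tcp_rot: [[-0.989, 0.15, 0.001], [0.15, 0.989, 0.001], [-0.0, 0.001, -1.0]]
ft_force: [0.5, 2.2, 2.7]
gripper_width: 0.0001
```

```bash
python3 -c "
from h import *
st()
crop('scene',230,60,430,230,4,'sc3.png',2)"
```

```text
t 2.47 case xyz mm [ 82.3  41.9 176.6] ydir err deg -0.07 F [0.5 2.2 2.7] w 0.0001 q [-34.0, 30.0, -2.0, 100.0, 2.0, 50.0, 44.0]
```

View pics/sc3.png

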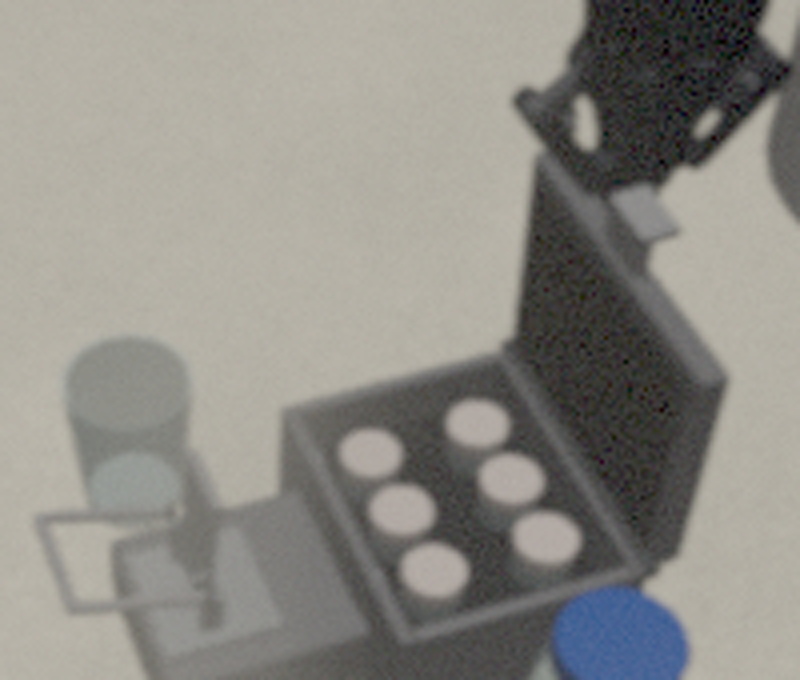

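>>> {"api": "move_arm", "payload": {"series": [[0, [0, -1, 0], 0], [0, [0, -1, 0], 0], [0, [0, -1, 0], 0], [0, [0, -1, 0], 0], [0, [0, -1, 0], 0], [0, [0, -1, 0], 0], [0, [0, -1, 0], 0], [0, [0, 0, 0], 0]]}}

```text
clock: 3.18
tool_pos: [0.5033, 0.2233, 0.1763]
tcp_rot: [[-0.988, 0.152, -0.0], [0.152, 0.988, -0.001], [0.0, -0.001, -1.0]]
ft_force: [-0.2, 0.8, 0.3]
gripper_width: -0.0003
```

```bash
python3 -c "
from h import *
st()
crop('scene',230,60,430,230,4,'sc4.png',2)"
```

```text
t 3.18 case xyz mm [ 10.2  41.7 176.3] ydir err deg -0.19 F [-0.2  0.8  0.3] w -0.0003 q [-29.0, 27.0, -2.0, 106.0, 1.0, 47.0, 50.0]
```

View pics/sc4.png

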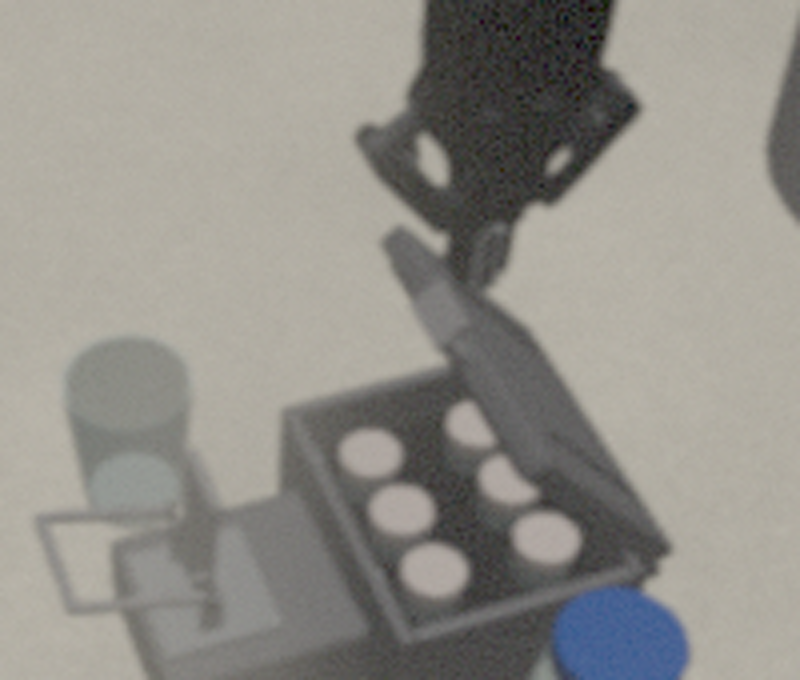

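>>> {"api": "move_arm", "payload": {"series": [[0, [0, 0, -1], 0], [0, [-0.5, -2.5, -1], 0], [0, [-0.5, -2.5, 0], 0], [0.4, [-0.5, -2.5, 0], 0], [0.4, [-0.5, -2.5, 0], 0], [0.4, [-0.5, -2.5, 0], 0], [0.4, [-0.5, -2.5, 0], 0], [0.4, [-0.5, -2.5, 0], 0], [0.4, [-0.5, -2.5, 0], 0], [0.4, [-0.2, -1.5, 0], 0]]}}

```text
clock: 4.07
tool_pos: [0.513, 0.0049, 0.1971]
tcp_rot: [[-0.988, 0.152, 0.001], [0.152, 0.988, -0.0], [-0.001, -0.0, -1.0]]
ft_force: [-0.4, -0.5, 0.2]
gripper_width: 0.0342
```

```bash
python3 -c "
from h import *
st()
crop('scene',200,90,400,240,4,'sc5.png',2)
crop('side',160,130,360,280,4,'si5.png',2)
cv2.imwrite('pics/w5.png',np.clip(255*(bot.read_camera('wrist')[:,:,::-1]/255.)**.5,0,255))
print(proj('wrist',[[.484,.0046,.1045],[.540,-.0037,.1045]]))"
```

```text
t 4.07 case xyz mm [-204.3   -0.4  197.1] ydir err deg -0.15 F [-0.4 -0.5  0.2] w 0.0342 q [-8.0, 22.0, 0.0, 111.0, -0.0, 47.0, 74.0]
[[270.61038997 177.77292177]
 [271.50498637 251.30377376]][ WARN:0@3.807] global loadsave.cpp:1063 imwrite_ Unsupported depth image for selected encoder is fallbacked to CV_8U.
```

View pics/sc5.png

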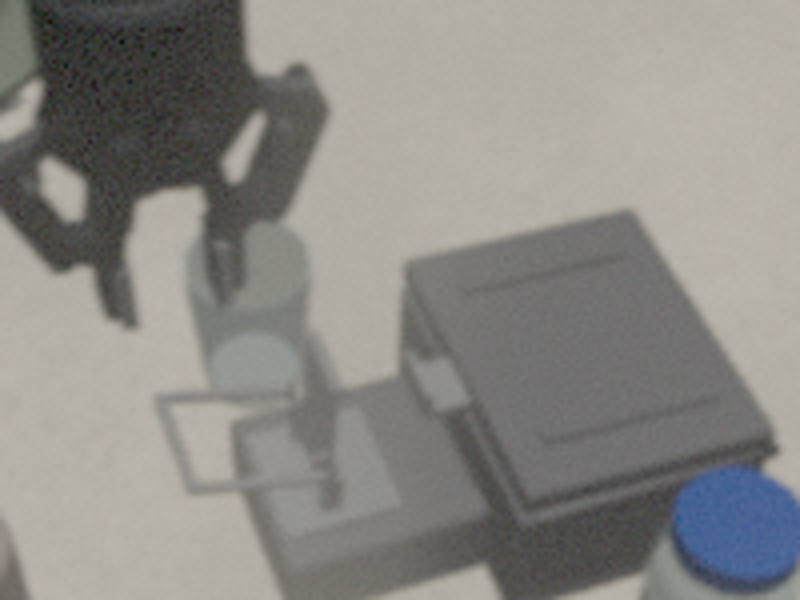

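View pics/si5.png

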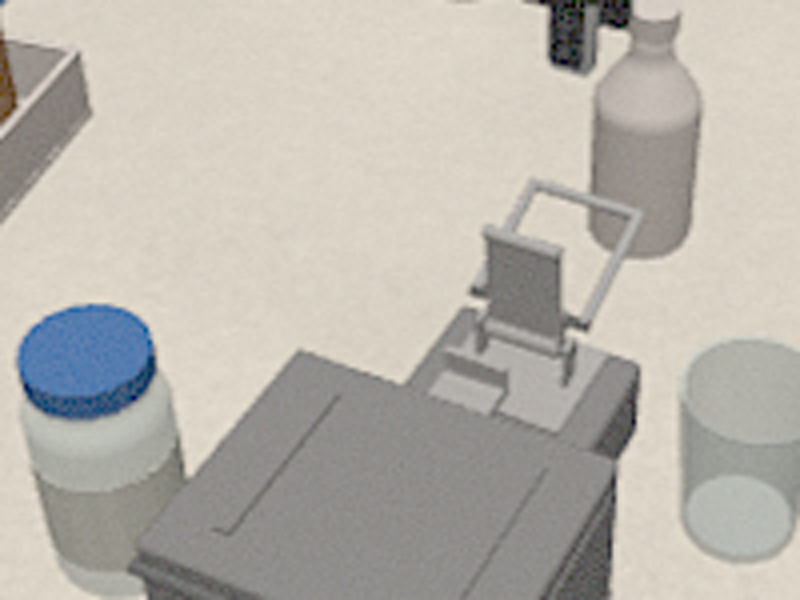

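View pics/w5.png

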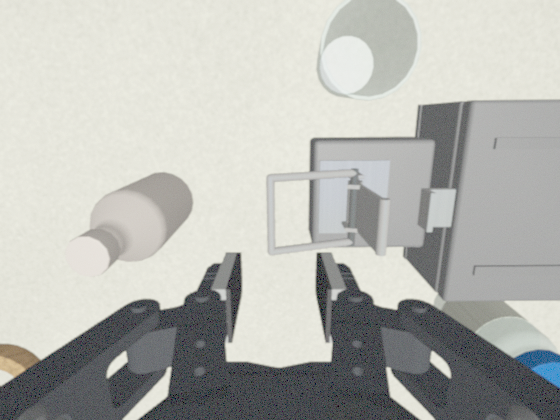

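>>> {"api": "move_arm", "payload": {"force": 20, "series": [[0.4, [0, -0.5, 2], 0], [0.4, [0, 0, 2], 0], [0.4, [0, 0, 2], 0], [0.4, [0, 0, 2], 0], [0.4, [0, 0, 1.5], 0], [0.4, [0, 0, 1], 0], [0.4, [0, 0, 0], 0]]}}

```text
clock: 4.8
tool_pos: [0.5112, 0.0033, 0.0899]
tcp_rot: [[-0.989, 0.149, -0.002], [0.149, 0.989, 0.0], [0.002, -0.0, -1.0]]
ft_force: [-1.6, 0.4, -0.3]
gripper_width: 0.0341
```

```bash
python3 -c "
from h import *
st()
crop('scene',200,90,400,240,4,'sc6.png',2)
cv2.imwrite('pics/w6.png',np.clip(255*(bot.read_camera('wrist')[:,:,::-1]/255.)**.5,0,255).astype(np.uint8))"
```

```text
t 4.8 case xyz mm [-206.2    1.1   89.9] ydir err deg 0.02 F [-1.6  0.4 -0.3] w 0.0341 q [-7.0, 32.0, -0.0, 115.0, 0.0, 33.0, 74.0]
```

View pics/sc6.png

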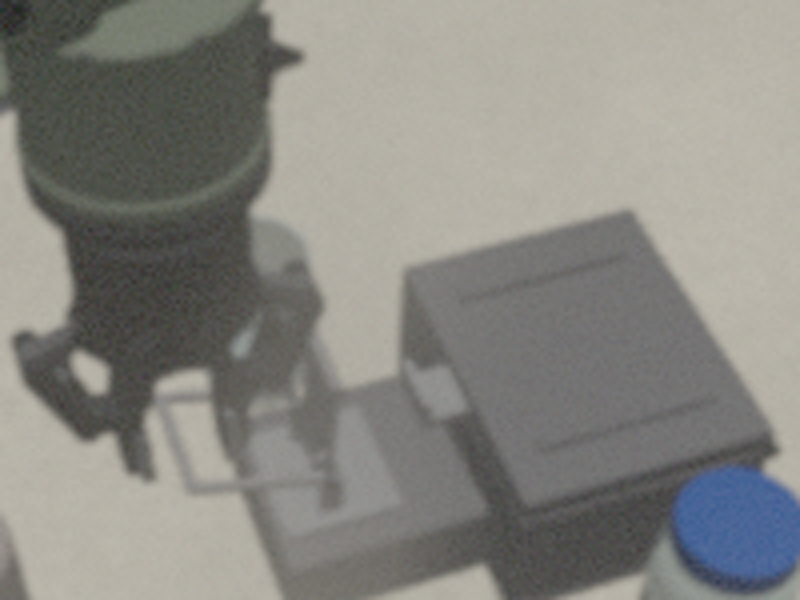

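View pics/w6.png

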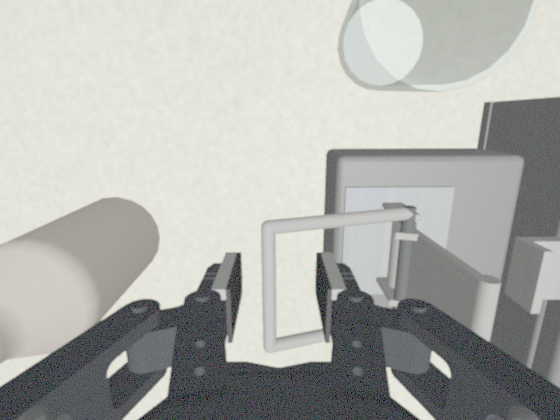

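>>> {"api": "move_arm", "payload": {"force": 20, "series": [[0, [0, -0.2, 0], 0], [0, [0, 0, 0], 0], [0, [0, 0, 0], 0], [0, [0, 0, 0], 0], [0, [0, 0, 0], 0]]}}

```text
clock: 5.32
tool_pos: [0.5117, -0.001, 0.092]
tcp_rot: [[-0.988, 0.151, 0.001], [0.151, 0.988, -0.001], [-0.001, -0.001, -1.0]]
ft_force: [0.1, -7.2, 2.8]
gripper_width: 0.005
```

```bash
python3 -c "
from h import *
st()
cv2.imwrite('pics/w7.png',np.clip(255*(bot.read_camera('wrist')[:,:,::-1]/255.)**.5,0,255).astype(np.uint8))"
```

```text
t 5.32 case xyz mm [-2.104e+02 -1.000e-01  9.200e+01] ydir err deg -0.14 F [ 0.1 -7.2  2.8] w 0.005 q [-7.0, 32.0, 0.0, 115.0, 0.0, 33.0, 75.0]
```

View pics/w7.png

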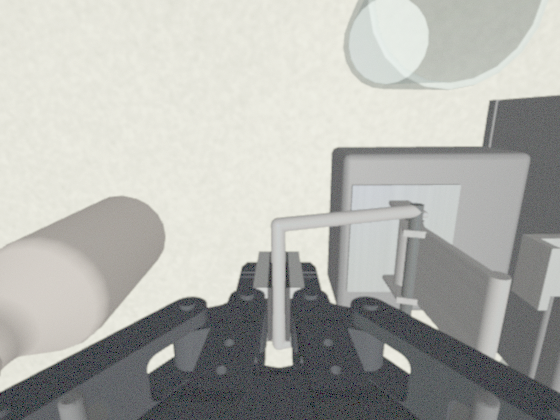

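>>> {"api": "move_arm", "payload": {"series": [[0, [0, -0.1, 0], 0], [0, [0, 0.3, -0.8], 0], [0, [0, 0.4, -0.8], 0], [0, [0, 0.5, -0.7], 0], [0, [0, 0.6, -0.7], 0], [0, [0, 0, 0], 0]]}}

```text
clock: 5.87
tool_pos: [0.5148, 0.0185, 0.1231]
tcp_rot: [[-0.989, 0.149, 0.002], [0.149, 0.989, 0.001], [-0.002, 0.001, -1.0]]
ft_force: [-1.1, -2.2, 2.8]
gripper_width: 0.005
```

```bash
python3 -c "
from h import *
st()
crop('side',200,130,400,280,4,'si8.png',2)"
```

```text
t 5.87 case xyz mm [-190.6   -0.2  123.1] ydir err deg 0.01 F [-1.1 -2.2  2.8] w 0.005 q [-9.0, 29.0, 0.0, 114.0, -0.0, 37.0, 73.0]
```

View pics/si8.png

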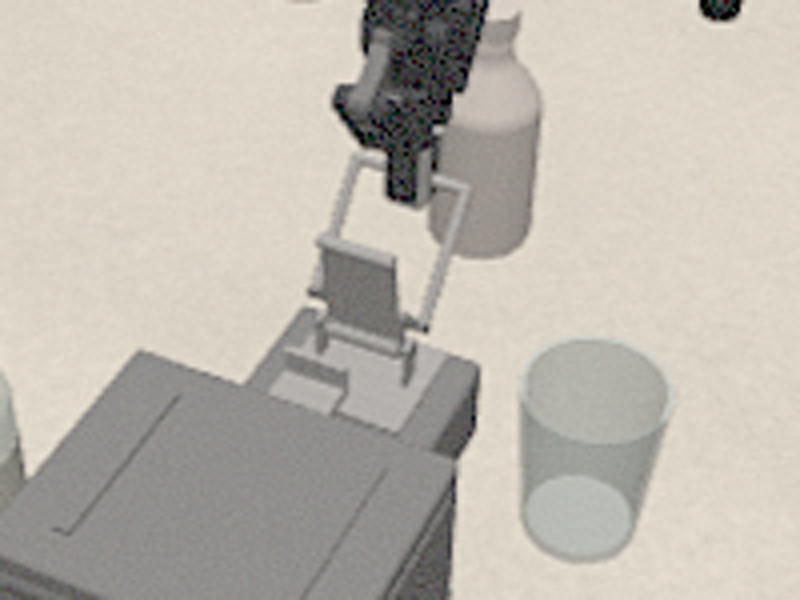

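Loop rising cleanly with low force. Continue the arc.

>>> {"api": "move_arm", "payload": {"series": [[0, [0, 0.7, -0.5], 0], [0, [0, 0.7, -0.5], 0], [0, [0, 0.8, -0.4], 0], [0, [0, 0.8, -0.3], 0], [0, [0, 0.9, -0.2], 0], [0, [0, 0.9, 0], 0], [0, [0, 0, 0], 0]]}}

```text
clock: 6.5
tool_pos: [0.5217, 0.0672, 0.1405]
tcp_rot: [[-0.989, 0.148, 0.001], [0.148, 0.989, 0.001], [-0.001, 0.001, -1.0]]
ft_force: [0.1, -0.4, 11.6]
gripper_width: 0.005
```

```bash
python3 -c "
from h import *
st()
crop('side',200,110,400,260,4,'si9.png',2)
crop('scene',200,90,400,240,4,'sc9.png',2)"
```

```text
t 6.5 case xyz mm [-141.4    0.2  140.5] ydir err deg 0.06 F [ 0.1 -0.4 11.6] w 0.005 q [-14.0, 28.0, 0.0, 111.0, -0.0, 41.0, 68.0]
```

View pics/si9.png

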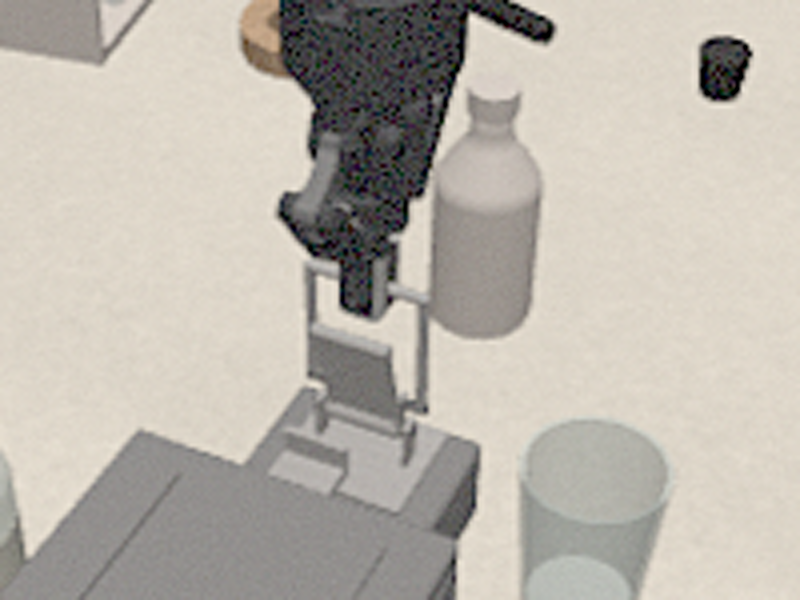

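View pics/sc9.png

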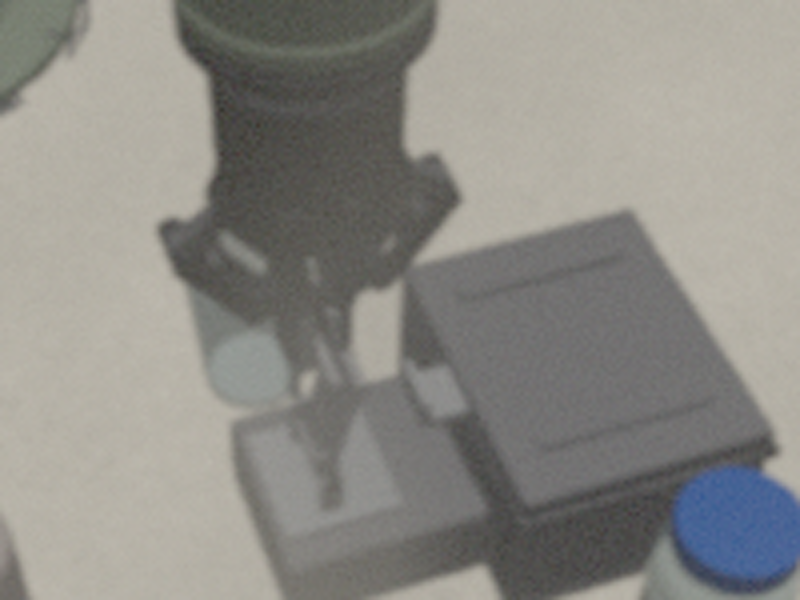

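>>> {"api": "move_arm", "payload": {"series": [[0, [0, 0, -0.2], 0], [0, [0, 0.7, -0.2], 0], [0, [0, 0.8, 0], 0], [0, [0, 0.8, 0.1], 0], [0, [0, 0, 0], 0]]}}

```text
clock: 7.02
tool_pos: [0.524, 0.0884, 0.1418]
tcp_rot: [[-0.989, 0.149, -0.002], [0.149, 0.989, -0.001], [0.002, -0.001, -1.0]]
ft_force: [4.9, -9.0, -22.4]
gripper_width: 0.005
```

```bash
python3 -c "
from h import *
st()
crop('side',200,110,400,260,4,'si10.png',2)"
```

```text
t 7.02 case xyz mm [-120.1    1.2  141.8] ydir err deg 0.01 F [  4.9  -9.  -22.4] w 0.005 q [-16.0, 28.0, 0.0, 110.0, -0.0, 41.0, 66.0]
```

View pics/si10.png

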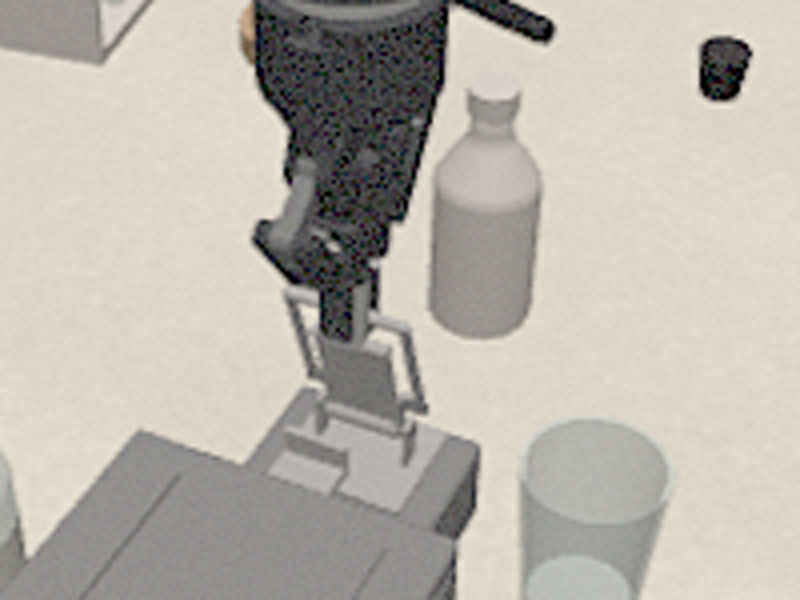

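>>> {"api": "move_arm", "payload": {"series": [[0, [0, 0, 0.2], 0], [0.25, [0, 0, 0], 0], [0.25, [0, 0, 0], 0], [0.25, [0, 0, -0.5], 0], [0.25, [0, 0, -1], 0], [0.25, [0, 0, -1.5], 0], [0.25, [0, 0, -1.5], 0], [0, [0, 0, 0], 0], [0, [0, 0, 0], 0]]}}

```text
clock: 7.82
tool_pos: [0.5253, 0.0875, 0.1878]
tcp_rot: [[-0.989, 0.15, 0.002], [0.15, 0.989, 0.001], [-0.002, 0.001, -1.0]]
ft_force: [-0.3, 0.2, -0.4]
gripper_width: 0.0005
```

```bash
python3 -c "
from h import *
st()
crop('side',200,130,400,280,4,'si11.png',2)"
```

```text
t 7.82 case xyz mm [-120.8   -0.3  187.8] ydir err deg -0.07 F [-0.3  0.2 -0.4] w 0.0005 q [-16.0, 25.0, 0.0, 108.0, -0.0, 47.0, 66.0]
```

View pics/si11.png

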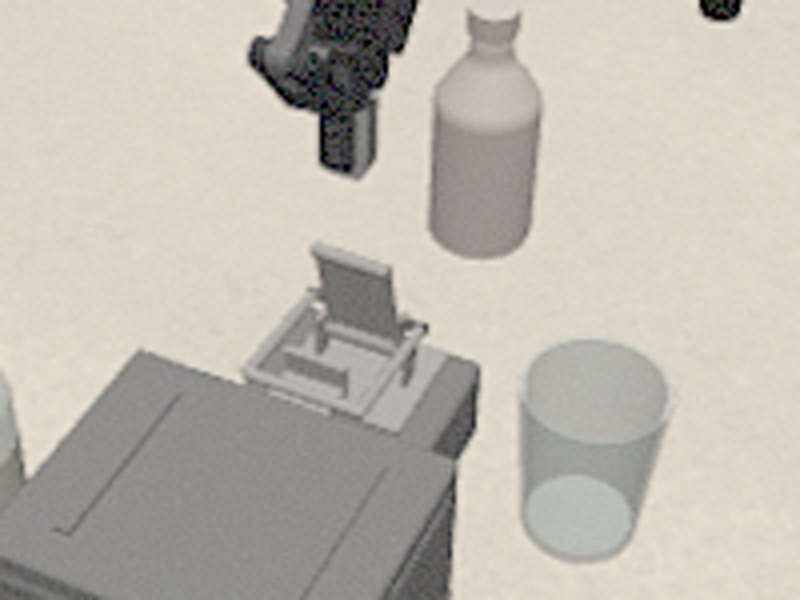

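```bash
python3 -c "
from h import *
crop('scene',220,110,360,230,5,'sc12.png',2)
for uv in [(389,267),(315,245)]:
    o,d=ray('side',(200+uv[0]/4,130+uv[1]/4))
    for y in (.019,-.019):
        k=(y-(o[:2]-C)@YC)/(d[:2]@YC); print(uv,y,(cc(o+k*d)*1000).round(1))
cv2.imwrite('pics/w12.png',np.clip(255*(bot.read_camera('wrist')[:,:,::-1]/255.)**.5,0,255).astype(np.uint8))"
```

```text
(389, 267) 0.019 [-124.9   19.   133.4]
(389, 267) -0.019 [-210.4  -19.    52.8]
(315, 245) 0.019 [-53.2  19.  200.2]
(315, 245) -0.019 [-127.3  -19.   130.2]
```

View pics/sc12.png

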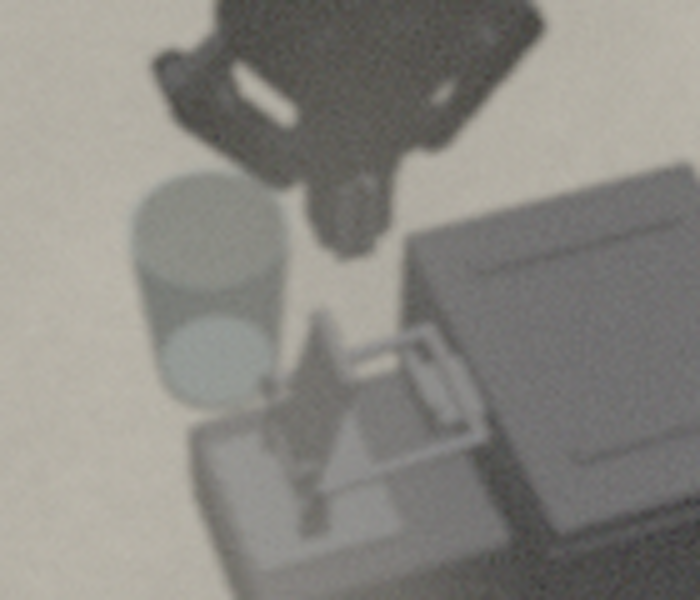

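View pics/w12.png

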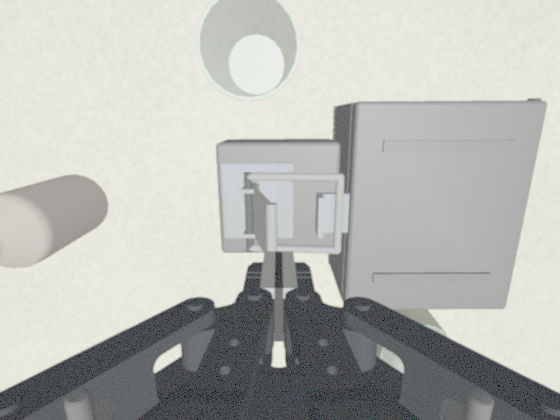

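>>> {"api": "move_arm", "payload": {"series": [[0, [0, 1.3, 0], 0], [0, [0, 1.3, 0], 0], [0, [0, 0, 2], 0], [0, [0, 0, 2], 0], [0, [0, 0, 2], 0], [0, [0, 0, 0.6], 0], [0, [0, 0, 0], 0]]}}

```text
clock: 8.55
tool_pos: [0.5278, 0.1136, 0.1188]
tcp_rot: [[-0.989, 0.149, -0.003], [0.149, 0.989, -0.001], [0.003, -0.001, -1.0]]
ft_force: [-0.6, 0.0, -0.7]
gripper_width: -0.0001
```

```bash
python3 -c "
from h import *
st()
crop('side',200,130,400,280,4,'si13.png',2)"
```

```text
t 8.55 case xyz mm [-94.6   1.2 118.8] ydir err deg -0.02 F [-0.6  0.  -0.7] w -0.0001 q [-18.0, 31.0, -0.0, 110.0, 0.0, 39.0, 63.0]
```

View pics/si13.png

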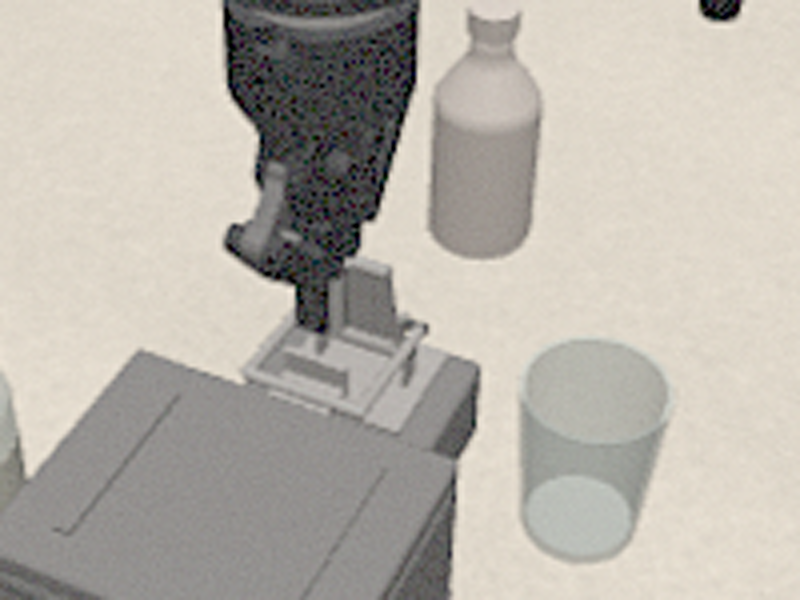

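>>> {"api": "move_arm", "payload": {"series": [[0, [0, -0.8, 0], 0], [0, [0, -0.8, 0], 0], [0, [0, -0.8, 0], 0], [0, [0, -0.8, 0], 0], [0, [0, -0.8, 0], 0], [0, [0, -0.8, 0.2], 0], [0, [0, -0.6, 0.2], 0], [0, [0, 0, 0], 0]]}}

```text
clock: 9.27
tool_pos: [0.5202, 0.0577, 0.1159]
tcp_rot: [[-0.988, 0.152, -0.001], [0.152, 0.988, -0.001], [0.0, -0.001, -1.0]]
ft_force: [-0.5, 0.1, 1.1]
gripper_width: 0.0001
```

```bash
python3 -c "
from h import *
st()
crop('side',200,130,400,280,4,'si14.png',2)"
```

```text
t 9.27 case xyz mm [-151.1    0.3  115.9] ydir err deg -0.17 F [-0.5  0.1  1.1] w 0.0001 q [-13.0, 30.0, -0.0, 113.0, 0.0, 37.0, 68.0]
```

View pics/si14.png

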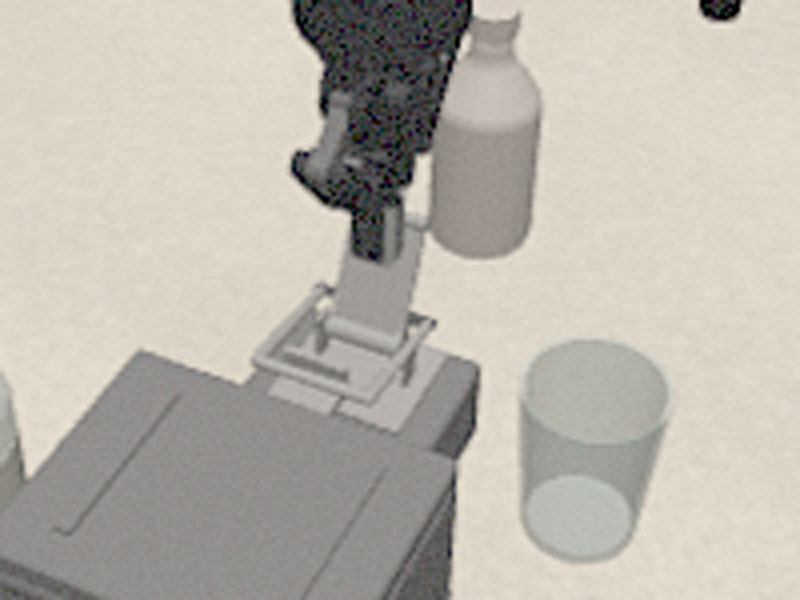

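>>> {"api": "move_arm", "payload": {"series": [[0, [0, -0.6, 0.3], 0], [0, [0, -0.5, 0.4], 0], [0, [0, -0.4, 0.5], 0], [0, [0, -0.4, 0.5], 0], [0, [0, 0, 0], 0]]}}

```text
clock: 9.73
tool_pos: [0.5178, 0.0398, 0.0986]
tcp_rot: [[-0.989, 0.151, 0.0], [0.151, 0.989, -0.0], [-0.0, -0.0, -1.0]]
ft_force: [1.6, 1.0, 5.2]
gripper_width: 0.0002
```

```bash
python3 -c "
from h import *
st()
crop('side',220,170,340,260,6,'si15.png',2)"
```

```text
t 9.73 case xyz mm [-169.2   -0.    98.6] ydir err deg -0.11 F [1.6 1.  5.2] w 0.0002 q [-11.0, 31.0, -0.0, 114.0, 0.0, 35.0, 70.0]
```

View pics/si15.png

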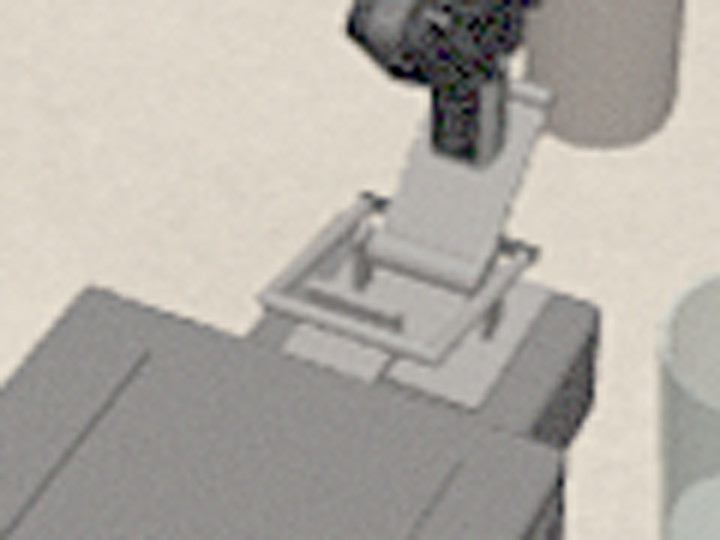

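>>> {"api": "move_arm", "payload": {"series": [[0, [0, -0.3, 0.5], 0], [0, [0, -0.3, 0.6], 0], [0, [0, -0.1, 0.6], 0], [0, [0, -0.1, 0.6], 0], [0, [0, 0, 0.4], 0], [0, [0, 0, 0.2], 0], [0, [0, 0, 0], 0]]}}

```text
clock: 10.37
tool_pos: [0.516, 0.0328, 0.0697]
tcp_rot: [[-0.989, 0.15, -0.001], [0.15, 0.989, -0.0], [0.001, -0.0, -1.0]]
ft_force: [-0.5, -0.5, -0.2]
gripper_width: -0.0
```

```bash
python3 -c "
from h import *
st()
crop('side',220,170,340,260,6,'si16.png',2)"
```

```text
t 10.37 case xyz mm [-176.3    0.8   69.7] ydir err deg -0.06 F [-0.5 -0.5 -0.2] w -0.0 q [-10.0, 34.0, -0.0, 115.0, 0.0, 31.0, 71.0]
```

View pics/si16.png

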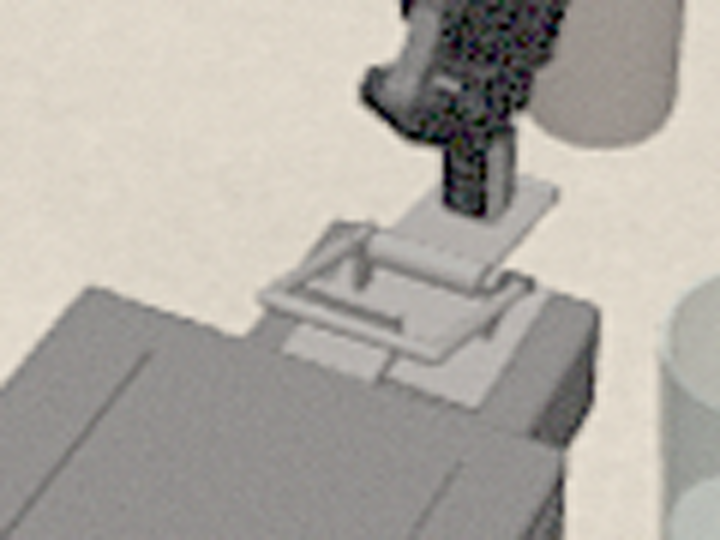

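>>> {"api": "move_arm", "payload": {"series": [[0, [0, 0, 0.2], 0], [0, [0, 0, 0.2], 0], [0, [0, 0, 0], 0]]}}

```text
clock: 10.67
tool_pos: [0.5168, 0.0331, 0.0676]
tcp_rot: [[-0.989, 0.15, 0.001], [0.15, 0.989, 0.0], [-0.001, 0.001, -1.0]]
ft_force: [-9.3, 0.2, 35.0]
gripper_width: -0.0
```

>>> {"api": "move_arm", "payload": {"series": [[0, [0, 0, -1], 0], [0, [0, 0, -2], 0], [0, [0, 0, -2.5], 0], [0, [0, 0, -2.5], 0], [0, [0, 0, -2.5], 0], [0, [0, 0, -2.5], 0], [0, [0, 0, 0], 0], [0, [0, 0, 0], 0], [0, [0, 0, 0], 0], [0, [0, 0, 0], 0]]}}

```text
clock: 11.5
tool_pos: [0.516, 0.0327, 0.1954]
tcp_rot: [[-0.989, 0.15, -0.001], [0.15, 0.989, -0.0], [0.001, -0.0, -1.0]]
ft_force: [-0.3, 0.6, -0.0]
gripper_width: 0.0004
```

```bash
python3 -c "
from h import *
st()
crop('side',170,130,370,280,4,'si17.png',2)
crop('scene',170,110,430,290,3,'sc17.png',2)
cv2.imwrite('pics/w17.png',np.clip(255*(bot.read_camera('wrist')[:,:,::-1]/255.)**.5,0,255).astype(np.uint8))"
```

```text
t 11.5 case xyz mm [-176.4    0.8  195.4] ydir err deg -0.07 F [-0.3  0.6 -0. ] w 0.0004 q [-10.0, 23.0, -0.0, 110.0, 0.0, 47.0, 71.0]
```

View pics/si17.png

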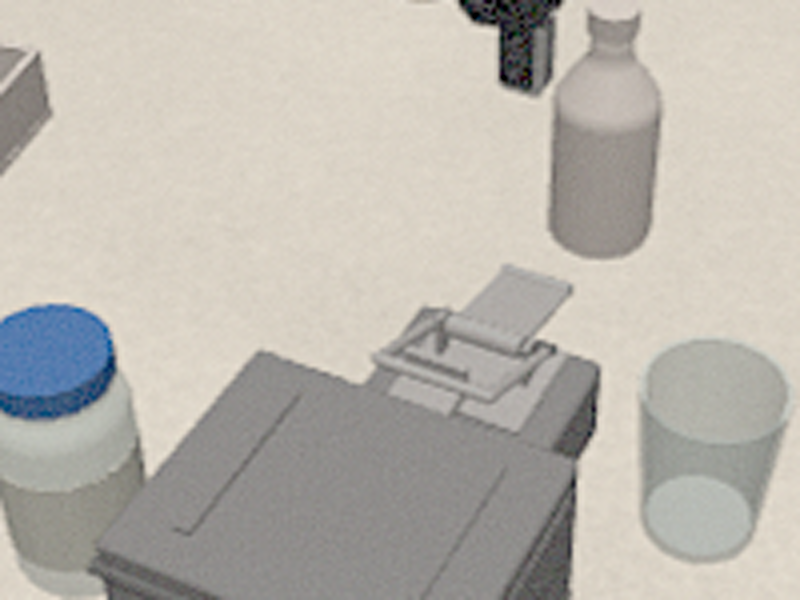

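View pics/sc17.png

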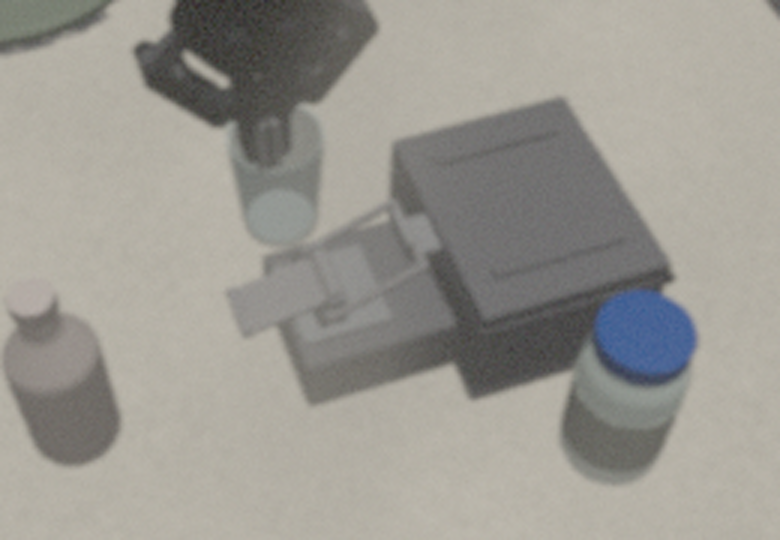

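View pics/w17.png

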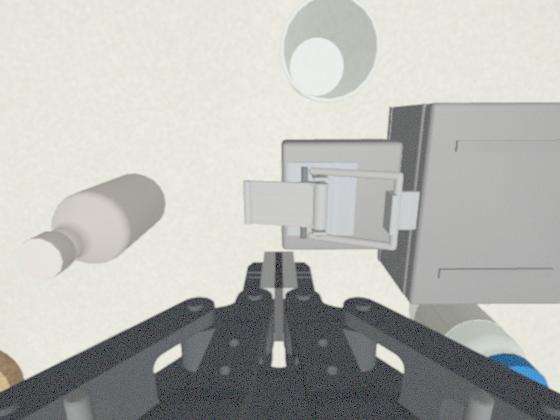

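```bash
python3 -c "
import cv2
a=cv2.imread('pics/w17.png')[150:270,270:440]; cv2.imwrite('pics/w18.png',cv2.resize(a,None,fx=4.6,fy=4.6,interpolation=cv2.INTER_CUBIC))
from h import *
crop('scene',240,150,340,225,8,'sc18.png',2)
# expected pixels: bar at seat (-82,0,93), side ends, lever tip closed
f=lambda x,y,z: np.r_[C+XC*x/1000+YC*y/1000,z/1000]
pts=[f(-82,28,93),f(-82,-28,93),f(-198.6,19,59.6),f(-198.6,-19,59.6)]
for n in ('side','scene','wrist'): print(n,proj(n,np.array(pts)).round(1).tolist())"
```

```text
side [[291.1, 229.8], [263.2, 220.1], [312.1, 203.1], [294.9, 197.6]]
scene [[302.1, 176.7], [312.5, 197.9], [247.9, 206.0], [253.4, 220.9]]
wrist [[406.0, 176.4], [398.8, 246.5], [253.2, 180.4], [254.1, 223.0]]
```

View pics/w18.png

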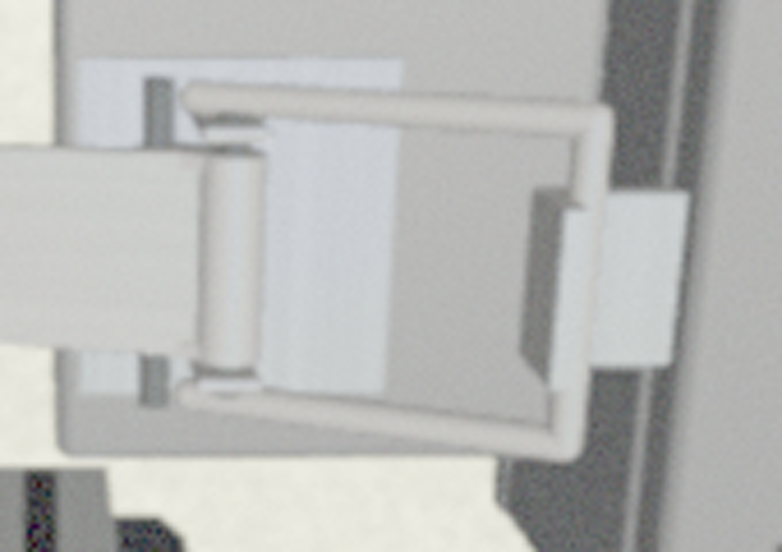

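View pics/sc18.png

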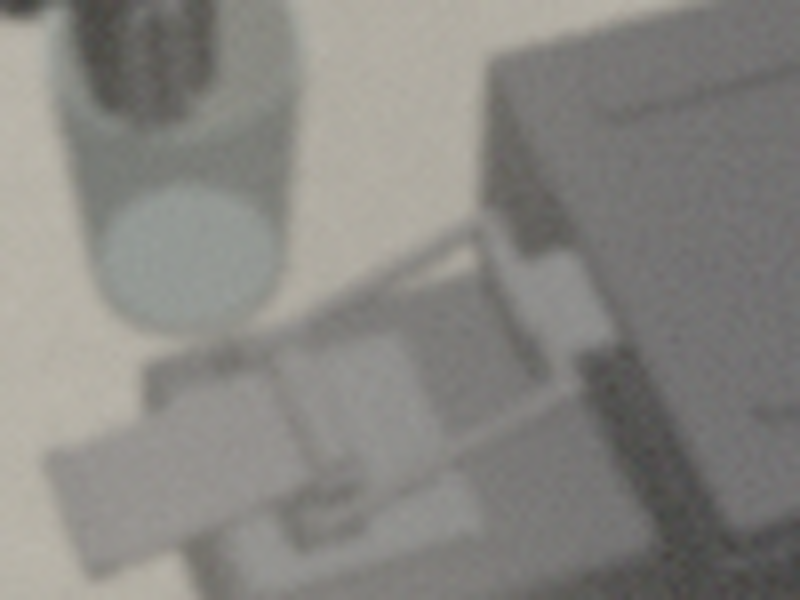

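```bash
python3 -c "
from rig import bot
print(bot.finish_job())"
```

```text
the job is handed in; nothing more can be done
None
```

The sample case is shut and latched, and I handed the job in at about 11.6 s of the 51 s allowed. The hand-in gives no verdict, so this rests on my own last checks.

- **Lid:** I pushed it from behind until it fell shut under its own damper.
- **Loop:** I gripped the cross-bar, carried it over in an arc and let it drop into the keeper's trough. While carrying it, the wrist force briefly reached about 22 N.
- **Lever:** I pushed it over centre with closed fingers. The resistance rose to about 5 N and then vanished as it snapped down. One extra press to confirm met a firm stop at about 35 N, measured at the fingertips.

**Last checks:** After I backed the hand off, all three cameras showed the bar behind the keeper's lip, the lever down and the lid shut. The lever tip was within about 3 pixels of where it should be when closed. The measured force was near zero, with the hand clear above the latch. Both bottles and the beaker were still standing.

**Disagreement:** Early on, the scene and side cameras placed the case up to about 8 mm apart. I used an average, and nothing in the later steps went wrong because of it.

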